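# Level and zero the bench scale

## Task

The bench scale must stand level before it is zeroed: see where the bubbles of its two spirit vials lie, work out which of the two black star wheels under its front corners must be turned and which way, and turn them until each bubble sits between its two black lines; then press the red zero key down and let it go, leaving both bubbles between their lines. Banded bundles that stand in the way may be slid aside, but must stay flat on the bench; leave everything else on the bench where it is.

Things in the scene. Friction and masses are not known exactly. Their poses are not given: they have to be found in the camera images.
- scale: bench scale, pale grey housing 340 x 340 with a steel pan; fixed on the bench. Origin on the bench under its middle; x runs from its front (robot's side) to its back, y to the left along its front edge, z up. Lengths here in mm. It tips by under half a degree
- front_edge (a point): middle of the housing's straight front edge (at x = -170 of the scale), 47 above the bench. The housing is 36 to 62 above the bench and open underneath for its feet; the pan, 78 high, begins 105 behind this edge
- hub_left (a point): axis of the left levelling wheel, half-way up it, 19 above the bench, 10 behind the front edge, at y = +125 of the scale. Black star on a screw foot under the housing: three round-ended arms 120 degrees apart, 40 from axis to tip, 12 wide, 8 to 30 above the bench. Arms pointing forward stick out up to 30 past the edge
- lobe_left (a point): tip of the arm of the left wheel that bears a white dot, 40 from the axis, 19 above the bench. Clockwise (from above) carries the front arms to +y and lifts that corner; an arm can be pushed along the front edge with a fingertip. Friction about 0.12 N m; stays where left; the screw has stops 2 rad either side of level
- hub_right (a point): axis of the right levelling wheel, half-way up it, 19 above the bench, 10 behind the front edge, at y = -125 of the scale. Black star on a screw foot under the housing: three round-ended arms 120 degrees apart, 40 from axis to tip, 12 wide, 8 to 30 above the bench. Arms pointing forward stick out up to 30 past the edge
- lobe_right (a point): tip of the arm of the right wheel that bears a white dot, 40 from the axis, 19 above the bench. Clockwise (from above) carries the front arms to +y and lifts that corner; an arm can be pushed along the front edge with a fingertip. Friction about 0.12 N m; stays where left; the screw has stops 2 rad either side of level
- vial_left (a point): middle of the left spirit vial on the housing's front top, 67 above the bench: yellow-green tube 60 x 16, lying in line with the fixed rear foot and the left wheel, with two thin black lines across it, 9.9 either side of the middle
- bubble_left (a point): centre of the white bubble in the left vial, 14 long; level when at the vial's middle, between the two lines. It obeys the left wheel only: every radian that wheel is turned clockwise (from above) moves it 10 along the vial toward the wheel (direction (-0.923, 0.385) in the scale's x, y), anticlockwise 10 away from it
- vial_right (a point): middle of the right spirit vial on the housing's front top, 67 above the bench: yellow-green tube 60 x 16, lying in line with the fixed rear foot and the right wheel, with two thin black lines across it, 9.9 either side of the middle
- bubble_right (a point): centre of the white bubble in the right vial, 14 long; level when at the vial's middle, between the two lines. It obeys the right wheel only: every radian that wheel is turned clockwise (from above) moves it 10 along the vial toward the wheel (direction (-0.923, -0.385) in the scale's x, y), anticlockwise 10 away from it
- zero_top (a point): centre of the top of the round red zero key, 24 across, 72 above the bench, standing 10 out of the housing, 32 behind the front edge 35 to the right of its middle; it sinks 5 straight down against a light spring (about 4.5 N at the bottom) and comes back up
- zero_key (a joint): travel of the zero key: 0 up, 0.005 m fully pressed
- bundle_a_mid (a point): middle (half-way up) of a banded bundle of copper-brown film plates with a black band, 100 long (its x) x 62 wide (its y) x 40 high, about 320 g, loose on the bench in front of the middle of the scale, between the other two; slides when pushed
- bundle_b_mid (a point): middle (half-way up) of a banded bundle of copper-brown film plates with a black band, 100 long (its x) x 62 wide (its y) x 44 high, about 352 g, loose on the bench in front of the scale toward its left end; slides when pushed
- bundle_c_mid (a point): middle (half-way up) of a banded bundle of copper-brown film plates with a black band, 100 long (its x) x 62 wide (its y) x 36 high, about 288 g, loose on the bench in front of the scale toward its right end; slides when pushed
- tool_tray: bystander: turquoise open plastic tray of hand tools, 170 x 100 x 45, loose; origin at the centre of its underside; long side along its x
- pen_pot: bystander: black pen pot with pens and orange scissors, 75 across, 140 tall overall, loose; origin at the centre of its underside
- check_weight: bystander: polished steel check weight, 44 across, 72 tall, loose; origin at the centre of its underside
- stapler: bystander: blue and black stapler, 150 x 36 x 53, loose; origin at the centre of its underside; long side along its x
- tape_dispenser: bystander: black tape dispenser with a cream roll, 140 x 55 x 78, loose; origin at the centre of its underside; long side along its x
Mind the look-alikes: they are no part of the job. Leave any green look-alike of the part that bears bundle_a_mid alone.

How it is judged (in metres and radians):
On the way:
1. the zero key is pressed down while both bubbles lie between their lines (value of joint zero_key above 0.0035 m and horizontal distance between bubble_left and vial_left below 0.0024 m and horizontal distance between bubble_right and vial_right below 0.0024 m), for 0.1 s.
At the end, for the whole second after the job is handed in: each bubble's centre lies within 2.4 mm of the middle of its vial, so that the bubble is between its two lines; the zero key is up again (under 1 mm); all three bundles lie at rest flat on the bench (within 0.08 rad and 4 mm) (horizontal distance between bubble_left and vial_left below 0.0024 m and horizontal distance between bubble_right and vial_right below 0.0024 m and value of joint zero_key below 0.001 m and angle between each of bundle_a_mid, bundle_b_mid, bundle_c_mid's own z axis and vertical below 0.08 rad and height (world z) of bundle_a_mid below 0.024 m and height (world z) of bundle_b_mid below 0.026 m and height (world z) of bundle_c_mid below 0.022 m and linear speed of each of bundle_a, bundle_b, bundle_c below 0.02 m/s); the robot touches nothing.
It fails at once if the tool tray, pen pot, check weight, stapler or tape dispenser is shifted by more than 20 mm or tipped (distance of any of tool_tray, pen_pot, check_weight, stapler, tape_dispenser from where it was at the start of the episode above 0.02 m or angle between any of tool_tray, pen_pot, check_weight, stapler, tape_dispenser's own z axis and vertical above 0.2 rad).
It fails at once if a bundle is tipped up (angle between any of bundle_a_mid, bundle_b_mid, bundle_c_mid's own z axis and vertical above 0.35 rad).
It also fails if it takes over 72 s, if anything falls off the work surface, if the arm or the gripper's body presses on something with over 40 N, if the wrist force passes 120 N, or if a joint passes its speed limit or range.

## Robot

A 6-joint arm with a two-finger parallel gripper is mounted at the origin on the work surface. World frame = base frame: x ahead of the robot, y to its left, z up, the work surface at z = 0. Lengths are in mm, angles in rad, forces in N, time in s.
With the tool pointing down it reaches from about 350 to 875 mm from the base axis. Payload 4.2 kg.
Tool frame: the origin (TCP) lies on the mounting face of the last link; the fingertips stand 173 mm ahead of it and the grasp point (between the pads) lies 155 mm ahead of it; z points along the fingers, y is the line along which they close (so a half turn about z gives the same grasp; the last joint's range is limited). The gripper opens to 85 mm and grips with 20 to 120 N. Pads are 22 mm wide; open, the fingers measure 114 mm over their backs; the gripper's body (76 mm by 85 mm) begins 54 mm behind the grasp point. The pads swing forward as they close: fully open they stand 13 mm farther back than shut.
Start: joints at [1.564, 0.385, 0.008, 0, -1.194, -0.259], TCP at [164.144, 603.04, 404.712] pointing down, gripper open.
Joint ranges: [-3.14, 3.14], [-1.21, 2.06], [-1.07, 1.41], [-3.16, 2.05], [-2.99, -0.16], [-3.1, 3.1]. Speed limits (rad/s): [2.79, 2.79, 3.14, 3.14, 3.14, 3.14].

## Interface

Orientations are given as a unit quaternion [x, y, z, w].
In Python, from bench import arm gives the robot as it stands.
- The arm moves only by the tool carry_out, never from a script. Its argument "rows" is a list of rows, each a list of 7 numbers: the shift along the tool's x, y, z as a fraction of full scale, then the turn, a rotation vector about the tool's x, y, z as a fraction of full scale, then the opening, from -1 (shut) to 1 (fully open). A call has 1 to 12 rows; each row is the pose to reach, as a shift and turn from the pose commanded when the call began, along the tool's axes at that moment, turning the shorter way round; what a row does not reach only later rows make up. Full scale, the value 1, is 20 cm for a shift and pi rad for a turn. A row lasts 1/8 s, in which the tool goes at most 62.5 mm and 10.7 degrees, less where a joint would pass 70% of its speed; a pose out of reach is approached as far as the arm can. A call with a number of a shift or a turn outside -1 to 1 is refused whole. A call with a gripper value outside its range is refused whole. The fingers move at their own pace and stop on an object; the grip force is fixed at half the most. Time passes only in rows, so rows that repeat a pose let the fingers close. It gives the time, the measured TCP pose, the force, the opening and the grip force at its end, in the units of the state.
- arm.read_state(): the state, without advancing time (a new reading comes with each control period).
- arm.get_image(name): name is "scene" or "top" or "wrist"; returns (picture, depth): 400x640x3 uint8, red, green, blue; 400x640 float32, mm along the optical axis (not along the pixel's ray), 0 where there is no reading.
- arm.calibration(name): a dict with "mtx" (3x3 intrinsics, pixels), "k1" (the pictures are not rectified: a ray, as slopes to the right and down, at radius r is drawn at 1 + k1 r^2 times it, then the intrinsics apply), "cam_to_world" (4x4, takes a point from camera to world coordinates). Camera axes: x right, y up, looking along -z (the intrinsics and any distortion apply to the point x, -y, -z); pixel columns grow to the right and rows downward; lengths in mm; the calibration is good to about 2 mm. A picture is of the moment at which its call begins: read the wrist's pose just before it. calibration takes no time and is no camera call; for the wrist camera it gives the pose at the moment of the call.
- arm.job_done(): hands the job in; it is judged then, once.
The state is a dict: "clock": time; "joints": joint angles; "joint_vel": joint speeds; "joint_efforts": joint torques, N m; "position": TCP position; "ee_rot": TCP orientation; "contact_force": force on the tool from outside, world axes, zero at the start; "wrist_torque": the same for the moment, N m; "gripper_width": finger opening in mm; "grasp_force": force on a finger pad.
Only numpy, scipy, OpenCV 4.12 (cv2) and the standard library are available. Lean on these libraries where they do the work, as an engineer would, in place of code of your own. Each camera call takes 0.05 s, during which the arm holds its last target. There are 200 camera calls.

## Working session

There is one attempt and no reset: what is moved stays moved. The work goes in short steps, Python scripts to look and compute and a tool call to move; the robot and the scene stay as the last step left them, time stands still between calls to the robot, and variables do not carry over. Pictures are saved under pics/ and viewed, at most 10 in all, crops included, and the job is handed in when it is done.

Besides the shell and the picture viewer there is one more tool, called by a JSON object that holds its "op" and its "data". carry_out: Moves the arm, as the interface text tells. Its arguments: {"type":"object","properties":{"rows":{"type":"array"}},"required":["rows"]}

```bash
mkdir -p pics; cat > h.py <<'E'
import numpy as np, cv2
from bench import arm
def ray(cal,u,v):
    K=np.array(cal["mtx"]);k=cal["k1"];M=np.array(cal["cam_to_world"])
    x=(u-K[0,2])/K[0,0];y=(v-K[1,2])/K[1,1];a,b=x,y
    for _ in range(20):
        s=1+k*(a*a+b*b);a,b=x/s,y/s
    return M[:3,3],M[:3,:3]@np.array([a,-b,-1.])
def onplane(cal,u,v,z):
    o,d=ray(cal,u,v);return o+d*(z-o[2])/d[2]
def proj(cal,p):
    K=np.array(cal["mtx"]);k=cal["k1"];M=np.array(cal["cam_to_world"])
    c=M[:3,:3].T@(np.array(p,float)-M[:3,3]);a,b=c[0]/-c[2],-c[1]/-c[2];s=1+k*(a*a+b*b)
    return K[0,0]*a*s+K[0,2],K[1,1]*b*s+K[1,2]
def snap(name,fn,crop=None,zoom=1):
    im,d=arm.get_image(name)
    np.savez('pics/'+fn+'.npz',im=im,d=d,**{k:np.array(v) for k,v in arm.calibration(name).items()})
    o=im[...,::-1]
    if crop: o=o[crop[1]:crop[3],crop[0]:crop[2]]
    if zoom!=1:o=cv2.resize(o,None,fx=zoom,fy=zoom,interpolation=cv2.INTER_CUBIC)
    cv2.imwrite('pics/'+fn+'.png',o)
    return im,d
E
python3 - <<'E'
from h import *
snap('top','top0');snap('scene','scene0')
for n in('top','scene','wrist'):
    c=arm.calibration(n);print(n,np.round(c['mtx'],1).tolist(),c['k1'],np.round(c['cam_to_world'],3).tolist())
print(arm.read_state())
E
```

```text
top [[404.4, 0.0, 316.7], [0.0, 404.4, 195.9], [0.0, 0.0, 1.0]] -0.07237448736126358 [[0.004, 0.986, -0.165, 309.178], [-1.0, 0.001, -0.02, -13.475], [-0.02, 0.165, 0.986, 1212.951], [0.0, 0.0, 0.0, 1.0]]
scene [[486.2, 0.0, 315.8], [0.0, 486.2, 204.0], [0.0, 0.0, 1.0]] 0.021796932963807802 [[-0.648, -0.578, 0.496, 1273.749], [0.761, -0.49, 0.425, 659.902], [-0.003, 0.653, 0.757, 1271.636], [0.0, 0.0, 0.0, 1.0]]
wrist [[291.2, 0.0, 319.4], [0.0, 291.2, 200.9], [0.0, 0.0, 1.0]] -0.03778328494939161 [[-0.262, 0.917, 0.299, 241.304], [-0.965, -0.25, -0.079, 581.998], [0.002, -0.31, 0.951, 373.772], [0.0, 0.0, 0.0, 1.0]]
{'clock': 0.1, 'joints': array([ 1.56359475e+00,  3.85466782e-01,  6.75889282e-03, -4.24975573e-04,
       -1.19400362e+00, -2.58547086e-01]), 'joint_vel': array([ 0.00084917, -0.00196802,  0.00398727,  0.00117473, -0.00038073,
       -0.00059966]), 'joint_efforts': array([-6.01187298e-05, -3.93318701e+01,  1.88930959e+01,  4.19796869e+00,
       -2.58346212e-03,  2.01947557e-06]), 'position': array([164.09677765, 602.88101584, 403.73849715]), 'ee_rot': array([ 9.91174327e-01, -1.32561298e-01, -7.59226318e-05,  9.74793965e-04]), 'contact_force': array([-0.11413934, -0.52604739,  0.10915395]), 'wrist_torque': array([-0.02837374, -0.02026845,  0.00648501]), 'grasp_force': 0.0, 'gripper_width': 85.76014768506134}
```

View pics/top0.png

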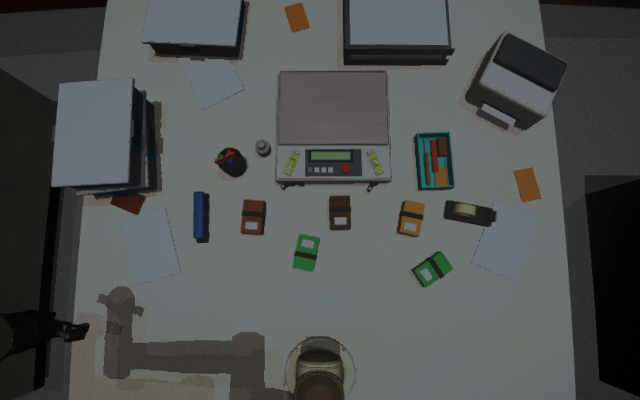

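View pics/scene0.png

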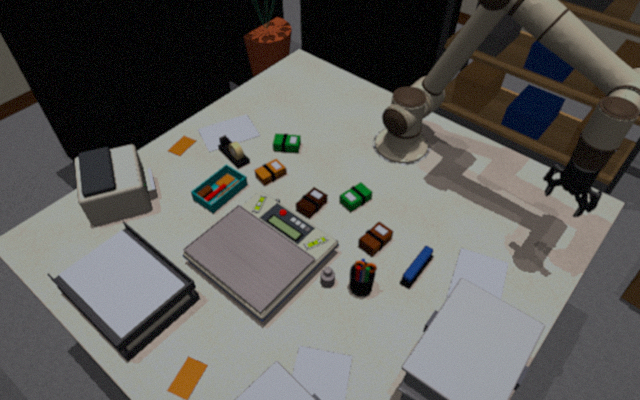

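The top view shows the scale with its front edge near row 180 (columns 276–390), star wheels poking out at about (290,186) and (372,187), and the zero key at (346,169). The three brown/orange bundles are at (254,217), (340,213) and (410,218); the green look-alikes are at (307,252) and (432,269). I'll get rough positions next and work out a viewing pose.

```bash
python3 - <<'E'
from h import *
c=arm.calibration('top')
for n,u,v,z in [('FL',276,182,62),('FR',391,182,62),('key',346,169,72),('vl',291,162,67),('vr',376,163,67),('wl',290,187,19),('wr',371,188,19),
 ('bTL',243,200,44),('bTR',266,201,44),('aTL',330,197,40),('aTR',351,197,40),('aBL',330,229,40),('cTL',403,201,36),('cTR',424,204,36),('cBL',397,233,36),('bBL',241,233,44),('tray',435,160,20),('pot',231,162,70)]:
    print(n,np.round(onplane(c,u,v,z)[:2]))
from scipy.spatial.transform import Rotation as R
s=arm.read_state();Rm=R.from_quat(s['ee_rot']).as_matrix();print(np.round(Rm,3))
W=np.array(arm.calibration('wrist')['cam_to_world'])
print('cam in tool',np.round(Rm.T@(W[:3,3]-s['position'])),np.round(Rm.T@W[:3,:3],3))
E
cat pics/x 2>/dev/null; python3 -c "
import cv2;i=cv2.imread('pics/top0.png')[140:240,230:430];cv2.imwrite('pics/top0z.png',cv2.resize(i,None,fx=4,fy=4,interpolation=2))"
```

```text
FL [542. 129.]
FR [ 543. -205.]
key [579. -75.]
vl [601.  85.]
vr [ 598. -162.]
wl [536.  91.]
wr [ 533. -152.]
bTL [492. 227.]
bTR [489. 159.]
aTL [502. -29.]
aTR [502. -90.]
aBL [408. -29.]
cTL [ 491. -244.]
cTR [ 482. -305.]
cBL [ 397. -223.]
bBL [395. 230.]
tray [ 620. -348.]
pot [601. 261.]
[[ 0.965 -0.263 -0.   ]
 [-0.263 -0.965 -0.002]
 [ 0.     0.002 -1.   ]]
cam in tool [80. -0. 30.] [[ 0.     0.951  0.31 ]
 [ 1.    -0.    -0.   ]
 [ 0.     0.31  -0.951]]
```

View pics/top0z.png

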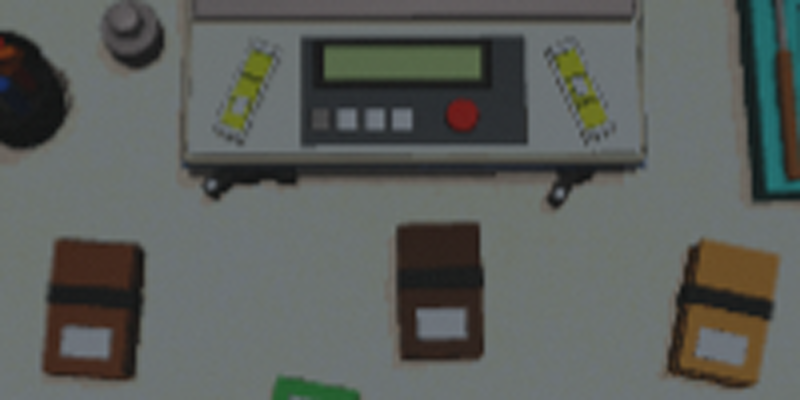

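```bash
cat >> h.py <<'E'
from scipy.spatial.transform import Rotation as R
def go(targets,yaw=np.pi,frac=1):
    "tool-frame fractions from the present pose to world TCP targets, tool down with x at yaw"
    s=arm.read_state();R0=R.from_quat(s['ee_rot']);p=s['position']
    T=R.from_euler('z',yaw)*R.from_euler('x',np.pi)
    rv=(R0.inv()*T).as_rotvec()*frac
    print('pos',np.round(p,1),'yaw',round(np.arctan2(*R0.as_matrix()[1::-1,0]),3),'F',np.round(s['contact_force'],1),'t',round(s['clock'],2))
    for t in targets:
        print(t,np.round(R0.inv().apply(np.array(t)-p)*frac/200,3),np.round(rv/np.pi,3))
E
python3 -c "
from h import *
go([(560,-38,404)],frac=1/3)"
```

```text
pos [164.1 602.9 403.7] yaw -0.266 F [-0.1 -0.5  0.1] t 0.1
(560, -38, 404) [0.917 0.857 0.001] [ 0.    -0.     0.305]
```

{"op": "carry_out", "data": {"rows": [[0.917,0.857,0,0,0,0.305,-1],[0.917,0.857,0,0,0,0.305,-1],[0.917,0.857,0,0,0,0.305,-1],[0.917,0.857,0,0,0,0.305,-1],[0.917,0.857,0,0,0,0.305,-1],[0.917,0.857,0,0,0,0.305,-1],[0.917,0.857,0,0,0,0.305,-1],[0.917,0.857,0,0,0,0.305,-1]]}}

```text
clock: 1.1
position: [295.7, 390.1, 404.4]
ee_rot: [0.819, -0.573, 0.0, 0.0]
contact_force: [0.2, 0.9, -0.2]
gripper_width: 0.2
grasp_force: 0.0
```

```bash
python3 -c "
from h import *
go([(560,-38,404)],frac=1/2)"
```

```text
pos [295.7 390.1 404.4] yaw -1.221 F [ 0.2  0.9 -0.2] t 1.1
(560, -38, 404) [ 1.232 -0.254  0.002] [-0.    -0.     0.306]
```

{"op": "carry_out", "data": {"rows": [[0.985,-0.203,0,0,0,0.306,-1],[0.985,-0.203,0,0,0,0.306,-1],[0.985,-0.203,0,0,0,0.306,-1],[0.985,-0.203,0,0,0,0.306,-1],[0.985,-0.203,0,0,0,0.306,-1],[0.985,-0.203,0,0,0,0.306,-1],[0.985,-0.203,0,0,0,0.306,-1],[0.985,-0.203,0,0,0,0.306,-1]]}}

```text
clock: 2.1
position: [401.1, 218.5, 404.7]
ee_rot: [-0.461, 0.887, -0.0, -0.0]
contact_force: [0.7, 0.6, 0.5]
gripper_width: -0.1
grasp_force: 0.0
```

```bash
python3 -c "
from h import *
go([(560,-38,300)])
go([(560,-38,300)],frac=.5)"
```

```text
pos [401.1 218.5 404.7] yaw -2.183 F [0.7 0.6 0.5] t 2.1
(560, -38, 300) [ 0.593 -1.387  0.523] [-0.    -0.     0.305]
pos [401.1 218.5 404.7] yaw -2.183 F [0.7 0.6 0.5] t 2.1
(560, -38, 300) [ 0.296 -0.694  0.262] [-0.    -0.     0.153]
```

{"op": "carry_out", "data": {"rows": [[0.42,-0.98,0.3,0,0,0.305,-1],[0.42,-0.98,0.3,0,0,0.305,-1],[0.42,-0.98,0.3,0,0,0.305,-1],[0.42,-0.98,0.3,0,0,0.305,-1],[0.42,-0.98,0.3,0,0,0.305,-1],[0.42,-0.98,0.3,0,0,0.305,-1],[0.42,-0.98,0.3,0,0,0.305,-1],[0.42,-0.98,0.3,0,0,0.305,-1]]}}

```text
clock: 3.1
position: [512.8, 36.9, 345.0]
ee_rot: [-0.0, 1.0, 0.0, 0.0]
contact_force: [-0.1, 1.0, 0.3]
gripper_width: -0.0
grasp_force: 0.0
```

```bash
python3 -c "
from h import *
go([(560,-38,300)])"
```

```text
pos [512.8  36.9 345. ] yaw -3.141 F [-0.1  1.   0.3] t 3.1
(560, -38, 300) [-0.236 -0.375  0.225] [0. 0. 0.]
```

{"op": "carry_out", "data": {"rows": [[-0.236,-0.375,0.225,0,0,0,-1],[-0.236,-0.375,0.225,0,0,0,-1],[-0.236,-0.375,0.225,0,0,0,-1],[-0.236,-0.375,0.225,0,0,0,-1]]}}

```text
clock: 3.6
position: [559.9, -38.3, 300.1]
ee_rot: [0.0, 1.0, 0.0, 0.0]
contact_force: [1.3, -0.2, 0.4]
gripper_width: 0.1
grasp_force: 0.0
```

```bash
python3 -c "
from h import *
snap('wrist','w1',zoom=1.25)"
```

```text
(no output)
```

View pics/w1.png

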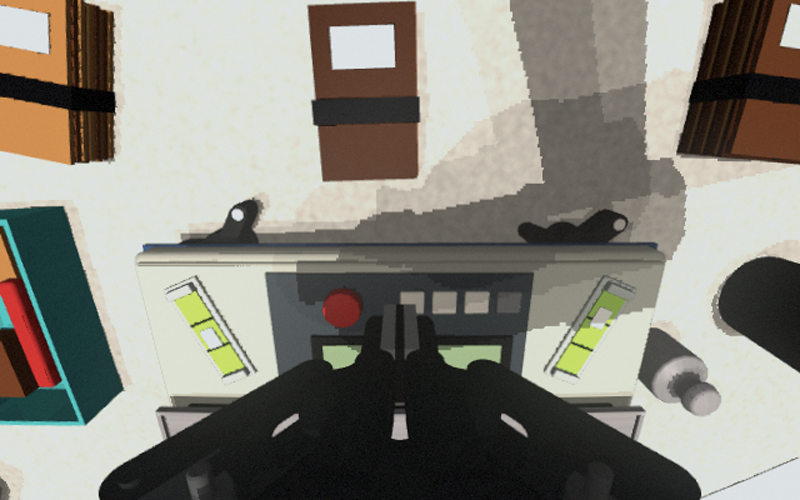

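The close view is upside down, so image right is world +y. The left wheel's arms stick out near (530,232) and (618,222, white dot), and the right wheel's dotted arm is at (238,214). The left bubble, at (601,318), lies off toward its wheel; the right bubble, at (210,337), lies off away from its wheel.

```bash
cat >> h.py <<'E'
def measure(fn,verbose=True):
    f=np.load('pics/'+fn+'.npz');cal={k:f[k] for k in('mtx','k1','cam_to_world')};im=f['im']
    hsv=cv2.cvtColor(im,cv2.COLOR_RGB2HSV)
    m=cv2.inRange(hsv,(25,130,70),(42,255,255))
    m2=cv2.morphologyEx(m,cv2.MORPH_CLOSE,np.ones((15,15)))
    n,l,st,ce=cv2.connectedComponentsWithStats(m2)
    out={}
    for i in range(1,n):
        if st[i,4]<250: continue
        k=((l==i)&(m>0)).astype(np.uint8)
        pts=cv2.findNonZero(k);hull=np.zeros_like(m);cv2.fillConvexPoly(hull,cv2.convexHull(pts),1)
        v,u=np.nonzero(k);P=np.array([onplane(cal,a,b,67)[:2] for a,b in zip(u,v)])
        side='L' if P[:,1].mean()>-38 else 'R'
        ax=np.array([-.923,.385 if side=='L' else -.385])
        t=P@ax;w=P@np.array([-ax[1],ax[0]])
        mid=(np.percentile(t,.5)+np.percentile(t,99.5))/2
        q=cv2.erode(hull,np.ones((3,3)))*(hsv[...,1]<100)*(hsv[...,2]>90)
        bv,bu=np.nonzero(q);B=np.array([onplane(cal,a,b,67)[:2] for a,b in zip(bu,bv)])
        d=hull*(hsv[...,2]<70);dv,du=np.nonzero(d);D=np.array([onplane(cal,a,b,67)[:2]@ax for a,b in zip(du,dv)]) if len(dv) else np.array([])
        lo,hi=D[D<mid],D[D>mid]
        lines=(np.median(lo) if len(lo) else np.nan,np.median(hi) if len(hi) else np.nan)
        bt=B@ax
        out[side]=bt.mean()-mid
        print(side,'len',round(np.ptp(t),1),'wid',round(np.ptp(w),1),'centre',np.round(P.mean(0),1),'bubble off',round(bt.mean()-mid,2),'n',len(bt),'ext',np.round([bt.min()-mid,bt.max()-mid],1),'lines',np.round(np.array(lines)-mid,1))
    return cal,im
E
python3 - <<'E'
from h import *
cal,im=measure('w1')
for n,u,v,z in [('edgeR',140,250,62),('edgeL',660,250,62),('edge mid',400,245,62),('key',342,308,72),('dotR',238,214,30),('dotL',619,224,30),('arm2L',530,232,30),('aBL',322,180,40),('aBR',416,178,40),('cCorner',75,163,36),('bCorner',680,152,44)]:
    print(n,np.round(onplane(cal,u/1.25,v/1.25,z)[:2],1))
E
```

```text
R len 59.4 wid 16.0 centre [ 602.2 -160. ] bubble off -2.69 n 201 ext [-10.3   4.8] lines [-9.9 10.1]
L len 59.2 wid 16.5 centre [604.9  83.3] bubble off 12.83 n 211 ext [ 5.5 20.1] lines [-9.7 10.4]
edgeR [ 548.4 -197. ]
edgeL [548.4 122.3]
edge mid [545.3 -37.4]
key [582.1 -72.5]
dotR [ 533.1 -147.1]
dotL [540.  113.4]
arm2L [545.8  51.9]
aBL [509.4 -86.3]
aBR [508.2 -27.4]
cCorner [ 497.5 -248.1]
bCorner [490.8 135.1]
```

{"op": "carry_out", "data": {"rows": [[0.14,0.9,0,0,0,0,-1],[0.14,0.9,0,0,0,0,-1],[0.14,0.9,0,0,0,0,-1],[0.14,0.9,0,0,0,0,-1],[0.14,0.9,0,0,0,0,-1],[0.14,0.9,0.575,0,0,0,-1],[0.14,0.9,0.575,0,0,0,-1],[0.14,0.9,0.575,0,0,0,-1],[0.14,0.9,0.575,0,0,0,-1]]}}

```text
clock: 4.78
position: [533.4, 141.1, 186.5]
ee_rot: [0.001, 1.0, 0.0, 0.001]
contact_force: [0.1, 0.4, 0.2]
gripper_width: -0.1
grasp_force: 0.0
```

```bash
python3 -c "
from h import *
snap('wrist','w2',zoom=1.25)
go([(532,130,185)])"
```

```text
pos [533.5 141.4 187.2] yaw 3.14 F [-0.  -0.3  0.6] t 4.83
(532, 130, 185) [ 0.007 -0.057  0.011] [ 0.001  0.001 -0.001]
```

View pics/w2.png

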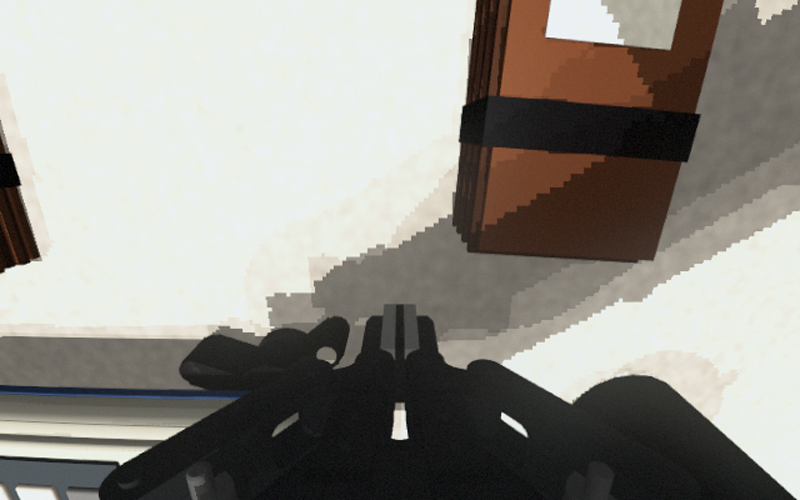

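{"op": "carry_out", "data": {"rows": [[0.007,-0.05,0.01,0,0,0,-1],[0.007,-0.1,0.01,0,0,0,-1],[0.007,-0.147,0.01,0,0,0,-1],[0.007,-0.147,0.01,0,0,0,-1]]}}

```text
clock: 5.32
position: [529.5, 112.3, 183.9]
ee_rot: [0.001, 1.0, 0.001, -0.0]
contact_force: [-5.0, 5.1, -0.3]
gripper_width: 0.0
grasp_force: 2.7
```

{"op": "carry_out", "data": {"rows": [[0,0.04,0,0,0,0,-1],[0,0.04,-0.25,0,0,0,-1],[0,0.04,-0.57,0,0,0,-1],[-0.14,-0.75,-0.57,0,0,0,-1],[-0.14,-0.75,-0.57,0,0,0,-1],[-0.14,-0.75,-0.57,0,0,0,-1],[-0.14,-0.75,-0.57,0,0,0,-1],[-0.14,-0.75,-0.57,0,0,0,-1]]}}

```text
clock: 6.32
position: [558.5, -38.1, 297.2]
ee_rot: [0.001, 1.0, 0.0, 0.0]
contact_force: [-1.0, 0.4, -0.0]
gripper_width: 0.2
grasp_force: 0.0
```

```bash
python3 -c "
from h import *
snap('wrist','w3',zoom=1.25)
measure('w3')
go([(532,-200,300)])"
```

```text
L len 59.3 wid 16.2 centre [602.5  83.6] bubble off 5.78 n 211 ext [-1.7 13.1] lines [-9.7 10.2]
R len 58.8 wid 16.2 centre [ 601.9 -159.5] bubble off -2.62 n 205 ext [-10.2   4.8] lines [-10.   10.1]
pos [558.5 -37.6 297.1] yaw 3.14 F [0.6 0.3 0.4] t 6.38
(532, -200, 300) [ 0.132 -0.812 -0.015] [ 0.  0. -0.]
```

{"op": "carry_out", "data": {"rows": [[0.132,-0.732,0,0,0,0,-1],[0.132,-0.732,0,0,0,0,-1],[0.132,-0.732,0.2,0,0,0,-1],[0.132,-0.732,0.56,0,0,0,-1],[0.132,-0.732,0.56,0,0,0,-1],[0.132,-0.732,0.56,0,0,0,-1],[0.132,-0.69,0.56,0,0,0,-1],[0.132,-0.645,0.56,0,0,0,-1],[0.132,-0.645,0.56,0,0,0,-1],[0.132,-0.645,0.56,0,0,0,-1]]}}

```text
clock: 7.62
position: [532.1, -166.6, 185.6]
ee_rot: [0.001, 1.0, 0.0, 0.001]
contact_force: [0.4, -0.1, -0.3]
gripper_width: 0.2
grasp_force: 0.0
```

{"op": "carry_out", "data": {"rows": [[0,-0.05,0,0,0,0,-1],[0,-0.05,-0.25,0,0,0,-1],[0,-0.05,-0.56,0,0,0,-1],[-0.13,0.645,-0.56,0,0,0,-1],[-0.13,0.645,-0.56,0,0,0,-1],[-0.13,0.645,-0.56,0,0,0,-1],[-0.13,0.645,-0.56,0,0,0,-1],[-0.13,0.645,-0.56,0,0,0,-1]]}}

```text
clock: 8.62
position: [557.9, -39.2, 296.4]
ee_rot: [0.002, 1.0, -0.0, -0.0]
contact_force: [-0.6, -0.6, 0.5]
gripper_width: -0.2
grasp_force: 0.0
```

```bash
python3 -c "
from h import *
snap('wrist','w4',zoom=1.25)
measure('w4')
go([(532,125,300)])"
```

```text
L len 58.9 wid 16.3 centre [602.7  83. ] bubble off 5.8 n 210 ext [-1.7 13. ] lines [-9.8 10.1]
R len 59.2 wid 16.1 centre [ 602.2 -160.2] bubble off -0.35 n 201 ext [-7.6  6.9] lines [-9.7 10.2]
pos [557.9 -39.4 296.5] yaw 3.138 F [-0.3  1.3 -0. ] t 8.68
(532, 125, 300) [ 0.133  0.821 -0.018] [-0.    -0.    -0.001]
```

{"op": "carry_out", "data": {"rows": [[0.132,0.797,0,0,0,0,-1],[0.132,0.797,0,0,0,0,-1],[0.132,0.797,0.2,0,0,0,-1],[0.132,0.797,0.56,0,0,0,-1],[0.132,0.797,0.56,0,0,0,-1],[0.132,0.797,0.56,0,0,0,-1],[0.132,0.74,0.56,0,0,0,-1],[0.132,0.697,0.56,0,0,0,-1],[0.132,0.697,0.56,0,0,0,-1],[0.132,0.697,0.56,0,0,0,-1]]}}

```text
clock: 9.93
position: [532.0, 100.7, 186.6]
ee_rot: [0.002, 1.0, 0.001, 0.001]
contact_force: [-2.0, 2.5, 1.8]
gripper_width: -0.2
grasp_force: 1.5
```

{"op": "carry_out", "data": {"rows": [[0,0.05,0,0,0,0,-1],[0,0.05,-0.25,0,0,0,-1],[0,0.05,-0.56,0,0,0,-1],[-0.13,-0.695,-0.56,0,0,0,-1],[-0.13,-0.695,-0.56,0,0,0,-1],[-0.13,-0.695,-0.56,0,0,0,-1],[-0.13,-0.695,-0.56,0,0,0,-1],[-0.13,-0.695,-0.56,0,0,0,-1]]}}

```text
clock: 10.92
position: [557.9, -37.3, 296.9]
ee_rot: [0.001, 1.0, 0.0, 0.0]
contact_force: [-0.6, -0.2, 0.4]
gripper_width: -0.1
grasp_force: 0.0
```

```bash
python3 -c "
from h import *
snap('wrist','w5',zoom=1.25)
cal,im=measure('w5')
h=cv2.cvtColor(im,cv2.COLOR_RGB2HSV)
m=(((h[...,0]<8)|(h[...,0]>172))&(h[...,1]>170)&(h[...,2]>80)).astype('uint8');m[:,:200]=0;m[:225]=0 if 0 else m[:225]
n,l,st,ce=cv2.connectedComponentsWithStats(m)
for i in range(1,n):
  if st[i,4]>150: print(st[i],onplane(cal,*ce[i],72))
go([(582,-73,300)])"
```

```text
R len 59.2 wid 16.1 centre [ 602.1 -159.6] bubble off -0.31 n 205 ext [-7.6  6.9] lines [-9.8 10.1]
L len 59.0 wid 15.9 centre [601.7  83.6] bubble off 1.34 n 209 ext [-6.1  8.7] lines [-9.7 10.2]
[256 240  31  26 473] [584.42263597 -72.01040215  72.        ]
pos [557.9 -36.9 296.9] yaw 3.141 F [1.  0.7 0.1] t 10.97
(582, -73, 300) [-0.121 -0.18  -0.015] [ 0.  0. -0.]
```

View pics/w5.png

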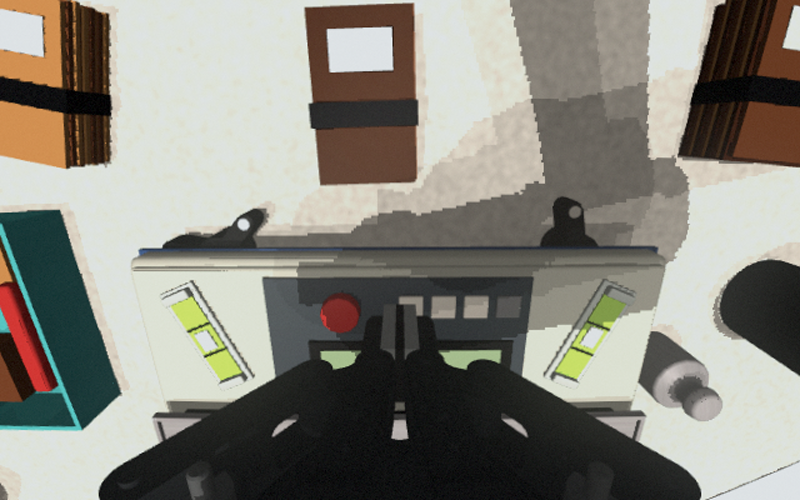

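The picture confirms both bubbles now sit between their lines: (592,337) in the left vial and (206,340) in the right. The key is at (341,313). Next I'll press it.

{"op": "carry_out", "data": {"rows": [[-0.126,-0.176,0,0,0,0,-1],[-0.126,-0.176,0.15,0,0,0,-1],[-0.126,-0.176,0.235,0,0,0,-1],[-0.126,-0.176,0.235,0,0,0,-1],[-0.126,-0.176,0.26,0,0,0,-1],[-0.126,-0.176,0.285,0,0,0,-1],[-0.126,-0.176,0.29,0,0,0,-1],[-0.126,-0.176,0.29,0,0,0,-1],[-0.126,-0.176,0.29,0,0,0,-1]]}}

```text
clock: 12.1
position: [583.4, -72.4, 240.5]
ee_rot: [0.001, 1.0, 0.0, 0.001]
contact_force: [-1.6, 2.8, 6.4]
gripper_width: 0.1
grasp_force: 3.1
```

{"op": "carry_out", "data": {"rows": [[0,0,0.01,0,0,0,-1],[0,0,0.01,0,0,0,-1],[0,0,0.01,0,0,0,-1]]}}

```text
clock: 12.48
position: [583.3, -72.3, 240.2]
ee_rot: [0.0, 1.0, 0.0, 0.002]
contact_force: [-5.3, 4.3, 14.8]
gripper_width: -0.2
grasp_force: 7.5
```

{"op": "carry_out", "data": {"rows": [[0,0,-0.1,0,0,0,-1],[0,0,-0.3,0,0,0,-1],[0.1,0.18,-0.3,0,0,0,-1],[0.1,0.18,-0.3,0,0,0,-1],[0.1,0.18,-0.3,0,0,0,-1]]}}

```text
clock: 13.1
position: [563.0, -36.9, 296.9]
ee_rot: [0.001, 1.0, -0.0, 0.0]
contact_force: [-0.1, -0.5, -0.0]
gripper_width: 0.1
grasp_force: 0.0
```

```bash
python3 -c "
from h import *
snap('wrist','w6',zoom=1.25)
measure('w6');go([(560,-38,300)])"
```

```text
R len 59.0 wid 16.1 centre [ 602.  -160.1] bubble off -0.36 n 206 ext [-7.6  6.9] lines [-9.8 10.1]
L len 58.9 wid 16.0 centre [601.8  82.8] bubble off 1.34 n 216 ext [-6.1  8.8] lines [-9.7 10.2]
pos [563.2 -37.2 296.6] yaw 3.14 F [-0.4  0.4  0.6] t 13.15
(560, -38, 300) [ 0.016 -0.004 -0.017] [-0.     0.    -0.001]
```

View pics/w6.png

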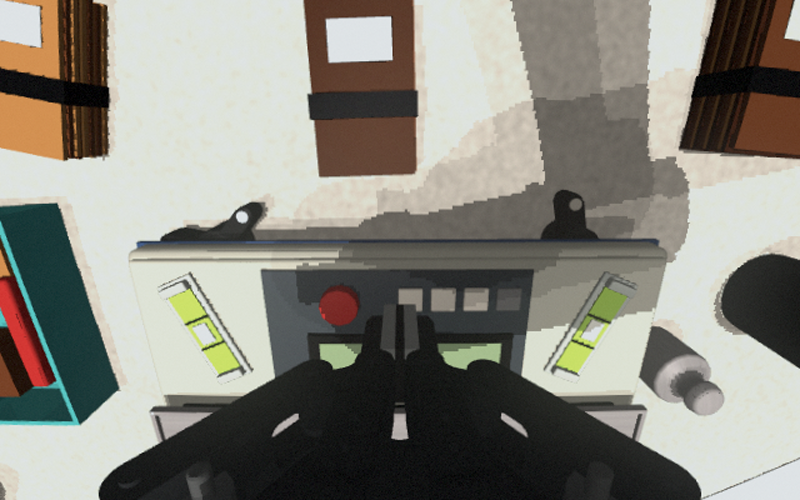

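The key hit its stop (z held while the force rose to 15 N) and is up again at (339,306). Both bubbles, at (593,332) and (204,334), are still between their lines, and the bundles haven't been touched.

```bash
python3 -c "
from bench import arm
print(arm.job_done())"
```

```text
the job is handed in; nothing more can be done
None
```

Job handed in at about 13 s: both bubbles are between their lines (left about 1.3 mm off centre, right about 0.4 mm), the zero key was pressed to its stop and is up again, and no bundle or other item was moved.

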